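# Set the lamp attenuator to its third click

## Task

Dim the inspection lamp: on the box whose lever ends in a round ball, first push the lever back to its home stop, at the right-hand end of the slot as the robot sees it, then push it the other way, counting the clicks from home, and stop at the third click without ever pushing on past it. Only push the lever, do not lift its ball, then draw clear; leave the paddle lever and everything else on the bench where it is.

Things in the scene. Friction and masses are not known exactly. Their poses are not given: they have to be found in the camera images.
- ball_box: white lamp attenuator box fixed to the table, 80 (x) x 180 (y) mm, flat top plate at 51 mm, yawed up to 0.35 rad; origin at the centre of its underside, x away from the robot, y to the robot's left along the slot. Has the lever with the round ball. Scribed lines beside the 70 mm slot mark each lever stop, the longest pair the home stop at the right-hand (-y) end. On either side of the table
- ball_lever (a joint): ball lever's slide along the box's y, in m: 0 at the home stop, clicks at 0.014, 0.028, 0.042, 0.056, 0.070 (far end stop). Starts at the first or second click. About 5 N starts it out of a click; half-way to the next the push vanishes and it snaps ahead by itself and stays there, within about 0.5 mm of the click. It does not spring back home
- ball_center (a point): centre of the ball, a black sphere of 22 mm diameter on an 8 mm stem (the stem shows between the lever's foot at 55 mm and the ball), 83 mm above the table; it moves with the lever
- ball_home (a point): fixed point where the centre of the ball stands when the lever is at its home stop; axes as the box's. The top plate is free for 50 mm beyond it along -y, room for closed fingers to come down
- ball_knob (a joint): how far the ball is pulled up out of its lever, in m: 0 normally, held down by a spring of 6 N; up to 0.008 when it is lifted. It must not be lifted
- paddle_box: white lamp attenuator box fixed to the table, 80 (x) x 180 (y) mm, flat top plate at 51 mm, yawed up to 0.35 rad; origin at the centre of its underside, x away from the robot, y to the robot's left along the slot. This one carries the flat paddle lever and is to be left alone
- paddle_center (a point): centre of the black paddle of the other lever, 30 (x) x 8 (y) x 26 mm tall, 83 mm above the table; it moves with its lever, which starts at its second click
- block: dark steel V-block, 50 x 32 x 32 mm, loose, stands between the two boxes; origin at the centre of its underside
- jar: clear jar with white cap, 48 mm across, 75 mm tall, loose, behind the boxes; origin at the centre of its underside
- wrench: steel wrench lying on the table, loose, behind the boxes; origin under its middle
- driver: screwdriver with a black handle, lying loose on the robot's left; origin under its middle
- phone: flat black phone, 150 x 73 x 9 mm, loose, on the robot's right; origin at the centre of its underside
- bearing: steel ring bearing, 52 mm across, 14 mm high, loose, behind the boxes; origin at the centre of its underside
- pen: clear pen with black clip, 140 mm long, loose, lying on the paper at the left; origin under its middle

How it is judged (in metres and radians):
On the way, in this order (a step that is already met when the one before it is completed fails the run):
1. the ball lever is pushed back to its home stop (value of joint ball_lever below 0.004 m), for 0.2 s.
2. the ball lever is pushed to its third click (value of joint ball_lever between 0.039 and 0.045 m), for 0.2 s.
At the end, for the whole second after the job is handed in: the ball lever rests at its third click (0.042 m from home, within 3 mm), its ball fully down, the paddle lever within 6 mm of where it was (all of step 2 and value of joint ball_knob below 0.002 m and velocity of joint ball_lever between -0.005 and 0.005 m/s and distance of paddle_center from where it was at the start of the episode below 0.006 m); the robot touches nothing.
It fails at once if the ball lever is pushed on past the third click (beyond 0.050 m) (value of joint ball_lever above 0.05 m).
It fails at once if the ball is lifted by more than 3 mm (value of joint ball_knob above 0.003 m).
It fails at once if the paddle lever is moved by more than 6 mm (distance of paddle_center from where it was at the start of the episode above 0.006 m).
It fails at once if a loose thing on the bench is moved or lifted by more than 20 mm (distance of any of block, jar, wrench, driver, phone, bearing, pen from where it was at the start of the episode above 0.02 m).
It also fails if it takes over 45 s, if anything falls off the work surface, if the arm or the gripper's body presses on something with over 40 N, if the wrist force passes 120 N, or if a joint passes its speed limit or range.

## Robot

A 6-joint arm with a two-finger parallel gripper is mounted at the origin on the work surface. World frame = base frame: x ahead of the robot, y to its left, z up, the work surface at z = 0. Lengths are in mm, angles in rad, forces in N, time in s.
With the tool pointing down it reaches from about 275 to 750 mm from the base axis. Payload 10.2 kg.
Tool frame: the origin (TCP) lies midway between the tips of the shut fingers; the grasp point (between the pads) lies 19 mm behind it; z points along the fingers, y is the direction in which the jaws open and shut (so a half turn about z gives the same grasp; the last joint's range is limited). The gripper opens to 85 mm and grips with 20 to 120 N. Pads are 22 mm wide; open, the fingers measure 114 mm over their backs; the gripper's body (76 mm by 85 mm) begins 54 mm behind the grasp point. The pads swing forward as they close: fully open they stand 13 mm farther back than shut.
Start: joints at [0.889, 0.313, 1.498, -0, 1.331, -0.223], TCP at [232.521, 470.707, 231.294] pointing down, gripper open.
Joint ranges: [-2.94, 2.94], [-0.97, 2.17], [0.19, 2.56], [-1.23, 4.37], [0.02, 3.11], [-2.88, 2.88]. Speed limits (rad/s): [2.39, 2.39, 3.01, 3.14, 3.14, 3.14].

## Interface

Orientations are given as a unit quaternion [w, x, y, z].
In Python, from cell import r, get_image, calibration, look_for, cut_out, mark_of gives the robot as it stands.
- The arm moves only by the shell command python3 -m handwheel 'ROWS'. ROWS is JSON, a list of rows, each a list of 3 entries, a list of its own where there are three numbers: the closure, from -1 (fully open) to 1 (shut), then the shift along the tool's x, y, z in cm, then the turn about the tool's z in rad. In form: [[gripper, [x, y, z], twist], ...]. A call has 1 to 5 rows; each row shifts and turns the pose as measured when the row begins, along the tool's axes as they then stand; what a row does not reach is not made up. A row lasts 1/8 s, in which the tool goes at most 62.5 mm and 10.7 degrees, less where a joint would pass 70% of its speed; a pose out of reach is approached as far as the arm can. A call is refused whole if a number of a shift passes 6.25 or a number of a turn 0.188, either way. A call with a gripper value outside its range is refused whole. The fingers move at their own pace and stop on an object; the grip force is fixed at half the most. Time passes only in rows, so rows that do not move let the fingers close. It gives the time, the measured TCP pose, the force and the opening at its end, in the units of the state.
- r.state(): the state, without advancing time (a new reading comes with each control period).
- get_image(name): name is "scene" or "side" or "wrist"; returns the picture (384x512x3 uint8, red, green, blue); there is no depth.
- calibration(name): a dict with "camera_matrix" (3x3 intrinsics, pixels), "R" (3x3) and "t" (3): a world point X has camera coordinates R X + t. Camera axes: x right, y down, z forward; pixel columns grow to the right and rows downward; lengths in mm; the calibration is good to about 2 mm. The wrist camera is an equidistant fisheye: a pixel r from the principal point sees the ray r / f radians off the axis. A picture is of the moment at which its call begins: read the wrist's pose just before it. calibration takes no time and is no camera call; for the wrist camera it gives the pose at the moment of the call.
- r.job_done(): hands the job in, once; it reports no verdict.
Trained networks look in the newest picture that a camera, given by its name, has taken for a name from the list of things; names that differ only in an ending like _2 or _b are one class to them, and where a whole thing is asked for, a point or a joint stands for the part that bears it (a point fixed in the world has none). Each returns a list of dicts, best first, with "p" (0 to 1); they miss things now and then, are a little off and sometimes report something else, mostly with a low value. They report only what shows in the picture. A call takes as long as a camera call.
- look_for(camera, target): "at" ([column, row] in pixels, amid what is visible of it).
- cut_out(camera, target): "pixels" (384x512 bool, what is visible of it) and "at" ([column, row] in pixels, amid what is visible of it).
- mark_of(camera, target): "at" ([column, row] in pixels: a listed point, or the origin of a listed thing).
The state is a dict: "t": time; "joint_positions": joint angles; "qvel": joint speeds; "effort": joint torques, N m; "tool_pos": TCP position; "eef_rot": TCP orientation; "contact_force": force on the tool from outside, world axes, zero at the start; "wrist_torque": the same for the moment, N m; "gripper_width": opening from 0.0 (shut) to 1.0 (fully open).
Only numpy, scipy, OpenCV 4.12 (cv2) and the standard library are available. Lean on these libraries where they do the work, as an engineer would, in place of code of your own. Each camera call takes 0.05 s, during which the arm holds its last target.

## Working session

There is one attempt and no reset: what is moved stays moved. The work goes in short steps, Python scripts to look and compute and a shell command to move; the robot and the scene stay as the last step left them, time stands still between calls to the robot, and variables do not carry over. Pictures are saved under pics/ and viewed, and the job is handed in when it is done.

```bash
mkdir -p pics; ls; python3 - <<'E'
from cell import *
import cv2
print(r.state())
for n in("scene","side","wrist"):
    im=get_image(n); cv2.imwrite(f"pics/{n}0.png",im[:,:,::-1])
    c=calibration(n); print(n,c)
    for t in("ball_box","ball_center","ball_home","paddle_center"):
        print(t,[(round(d["p"],2),d["at"]) for d in mark_of(n,t)[:2]])
print(r.state()["t"])
E
```

```text
pics
{'t': 0.0, 'joint_positions': array([ 8.88600978e-01,  3.13431120e-01,  1.49843661e+00,  8.89727420e-06,
        1.33100389e+00, -2.23387934e-01]), 'qvel': array([-6.92851164e-04, -1.19247532e-04,  1.93317220e-05,  5.09529356e-04,
       -3.97400279e-04,  1.23248897e-03]), 'effort': array([-3.83520364e-04, -4.12268543e+01, -2.59742332e+01, -2.89867821e-04,
        4.15216389e-03, -2.43664749e-05]), 'tool_pos': array([232.34806979, 470.49839096, 230.74491724]), 'eef_rot': array([-2.83644540e-04,  2.27397878e-01,  9.73801723e-01, -5.73151260e-04]), 'contact_force': array([-0.42335025,  0.23578174, -0.56325767]), 'wrist_torque': array([-0.00360359, -0.01022046, -0.00252514]), 'gripper_width': 1.0002089444225577}
scene {'camera_matrix': array([[377.99595767,   0.        , 258.90202049],
       [  0.        , 377.99595767, 180.64745707],
       [  0.        ,   0.        ,   1.        ]]), 'R': array([[-0.58698494,  0.80958668,  0.00425329],
       [ 0.66081717,  0.48214262, -0.57520358],
       [-0.46772785, -0.33482519, -0.81799924]]), 't': array([ 318.80924056, -294.94687853, 1643
[... 442 characters left out ...]
3762, -0.73833221]]), 't': array([-481.71964189,  178.35934726,  929.80765848])}
ball_box [(0.67, [253.3, 169.5]), (0.15, [171.5, 141.5])]
ball_center [(0.57, [252.5, 153.3])]
ball_home [(0.64, [256.3, 172.7])]
paddle_center [(0.39, [298.4, 228.2])]
wrist {'camera_matrix': array([[297.31863964,   0.        , 253.01705906],
       [  0.        , 297.31863964, 185.74116221],
       [  0.        ,   0.        ,   1.        ]]), 'R': array([[ 0.44315513,  0.89644384, -0.00140369],
       [ 0.8595161 , -0.42445414,  0.28472926],
       [ 0.25464799, -0.12738572, -0.95860695]]), 't': array([-523.75235059,  -36.34035213,  379.48806361])}
ball_box []
ball_center []
ball_home []
paddle_center []
0.75
```

```bash
cat > h.py <<'E'
import numpy as np, cv2
from cell import *
def ray(n,c,px):
    K=c["camera_matrix"];x=(px[0]-K[0,2])/K[0,0];y=(px[1]-K[1,2])/K[1,1]
    if n=="wrist":
        a=np.hypot(x,y); d=np.array([np.sin(a)*x/max(a,1e-9),np.sin(a)*y/max(a,1e-9),np.cos(a)])
    else: d=np.array([x,y,1.]);d/=np.linalg.norm(d)
    R=c["R"];return -R.T@c["t"],R.T@d
def atz(n,c,px,z):
    o,d=ray(n,c,px);return o+d*(z-o[2])/d[2]
def tri(obs):
    A=np.zeros((3,3));b=np.zeros(3)
    for n,c,px in obs:
        o,d=ray(n,c,px);P=np.eye(3)-np.outer(d,d);A+=P;b+=P@o
    X=np.linalg.solve(A,b)
    return X,[round(float(np.linalg.norm((np.eye(3)-np.outer(d,d))@(X-o))),1) for o,d in(ray(*q) for q in obs)]
def proj(n,c,X):
    p=c["R"]@np.asarray(X,float)+c["t"];K=c["camera_matrix"]
    if n=="wrist":
        r_=np.hypot(p[0],p[1]);a=np.arctan2(r_,p[2]);q=p[:2]/max(r_,1e-9)*a
    else:q=p[:2]/p[2]
    return q*K[0,0]+K[:2,2]
E
python3 - <<'E'
from h import *
a,b=calibration("scene"),calibration("side")
np.set_printoptions(precision=1,suppress=True)
for nm,p,q in(("ball",[286.2,209.8],[252.5,153.3]),("box",[289,223.4],[253.3,169.5]),("pad",[216.6,168],[298.4,228.2])):
    print(nm,tri([("scene",a,p),("side",b,q)]))
print(atz("side",b,[256.3,172.7],83))
for n in("scene","side"):
    im=cv2.imread(f"pics/{n}0.png");cv2.imwrite(f"pics/{n}0z.png",cv2.resize(im[80:300,130:400],None,fx=2.7,fy=2.7,interpolation=2))
E
```

```text
ball (array([561.2, 132.4,  75.9]), [5.3, 5.3])
box (array([564.1, 146.9,  -3.3]), [0.5, 0.5])
pad (array([ 565.5, -169.4,   76.6]), [3.8, 3.8])
[535.1  48.5  83. ]
```

View pics/scene0.png

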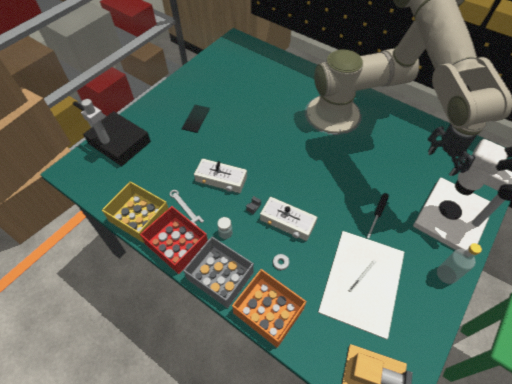

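View pics/side0.png

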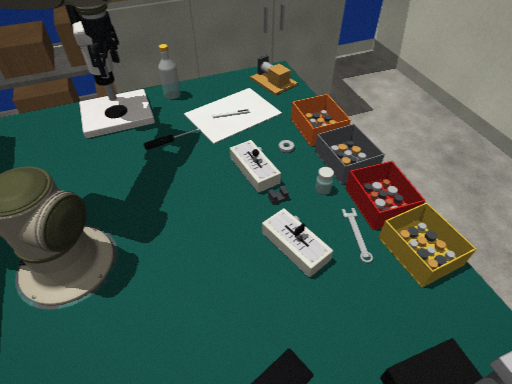

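View pics/wrist0.png

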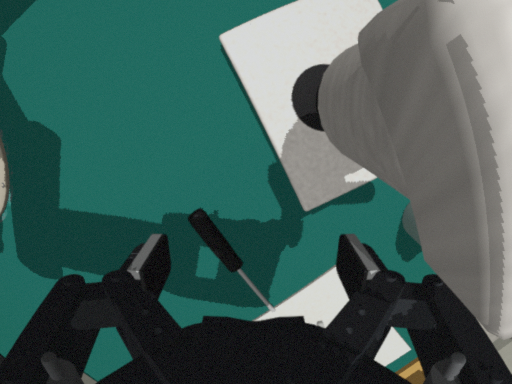

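The ball box is the one on the robot's left (scene ~(289,218), side ~(255,165)), with the ball at about (560,130). The paddle box is on the right, with the block between them. I'll shut the fingers and take the wrist camera over the ball box.

```bash
python3 -m handwheel '[[1,[-5.8,-2.2,-0.5],0],[1,[-5.8,-2.2,-0.5],0],[1,[-5.8,-2.2,0],0],[1,[-5.8,-2.2,0],0],[1,[-5.8,-2.2,0],0]]'; python3 -m handwheel '[[1,[-5.8,-2.2,0],0],[1,[-5.8,-2.2,0],0],[1,[0,0,0],0]]'
```

```text
t: 1.38
tool_pos: [445.6, 242.6, 242.0]
eef_rot: [0.001, 0.224, 0.975, 0.001]
contact_force: [0.5, 0.5, -0.2]
gripper_width: 0.001
t: 1.75
tool_pos: [533.0, 148.3, 241.7]
eef_rot: [0.001, 0.226, 0.974, 0.001]
contact_force: [-0.0, 0.1, -0.6]
gripper_width: -0.001
```

```bash
cat > look.py <<'E'
from h import *
import sys
np.set_printoptions(precision=1,suppress=True)
k=sys.argv[1]; c=calibration("wrist"); print(r.state()["tool_pos"],r.state()["eef_rot"])
im=get_image("wrist"); cv2.imwrite(f"pics/w{k}.png",im[:,:,::-1])
import pickle; pickle.dump((c,im),open(f"w{k}.pkl","wb"))
for t,z in(("ball_box",0),("ball_center",83),("ball_home",83),("paddle_center",83)):
    for d in mark_of("wrist",t)[:2]: print(t,round(d["p"],2),d["at"],atz("wrist",c,d["at"],z))
E
python3 look.py 1
```

```text
[533.  148.3 241.7] [0.  0.2 1.  0. ]
ball_box 0.92 [256.8, 180.3] [565.1 137.3   0. ]
ball_center 0.56 [246.8, 202.0] [560.8 126.2  83. ]
ball_center 0.35 [253.6, 177.2] [539.3 144.9  83. ]
ball_home 0.78 [230.8, 214.8] [566.4 103.9  83. ]
paddle_center 0.74 [333.8, 245.2] [654.2 193.1  83. ]
paddle_center 0.69 [64.4, 283.2] [ 559.3 -170.8   83. ]
```

View pics/w1.png

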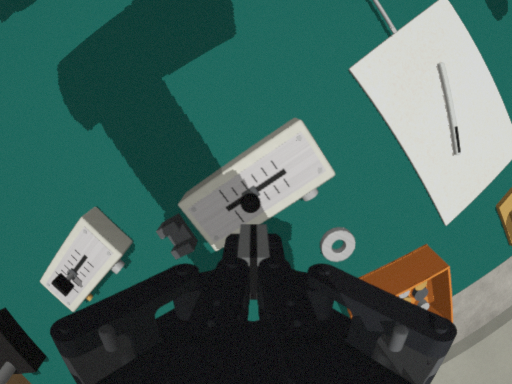

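```bash
python3 - <<'E'
import cv2
im=cv2.imread("pics/w1.png");cv2.imwrite("pics/w1z.png",cv2.resize(im[110:260,165:350],None,fx=4,fy=4,interpolation=2))
E
```

```text
(no output)
```

View pics/w1z.png

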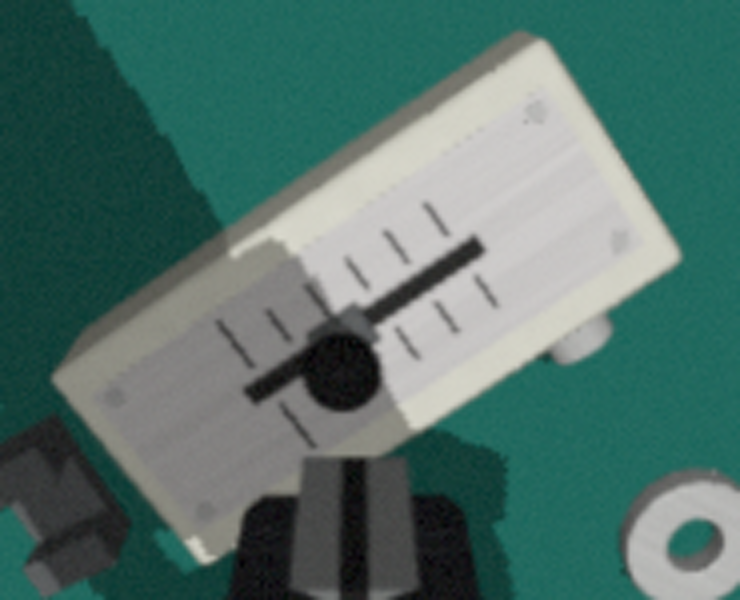

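```bash
python3 - <<'E'
from h import *
import pickle
np.set_printoptions(precision=1,suppress=True)
c,im=pickle.load(open("w1.pkl","rb"))
f=lambda x,y,z:atz("wrist",c,[165+x/4-.4,110+y/4-.4],z)
C=[f(x,y,51) for x,y in((52,378),(540,36),(682,258),(205,565))]
print(np.array(C),np.mean(C,0),[np.linalg.norm(C[i]-C[i-1]) for i in range(4)])
for a,b in((0,1),(3,2)): d=C[b]-C[a];print("yaw",np.arctan2(-d[0],d[1]))
h,e=f(268,385,51),f(463,256,51);d=e-h;print("home",h,"end",e,np.linalg.norm(d),np.arctan2(-d[0],d[1]))
h2,e2=f(248,395,51),f(481,243,51);d=e2-h2;print("slot",h2,e2,np.linalg.norm(d),np.arctan2(-d[0],d[1]))
print("ball",f(341,372,83))
print("block",f(60,470,32))
E
```

```text
[[536.5  43.3  51. ]
 [508.5 217.5  51. ]
 [585.9 229.7  51. ]
 [613.   55.2  51. ]] [561.  136.4  51. ] [np.float64(77.47844354338045), np.float64(176.4120705196173), np.float64(78.3868439530055), np.float64(176.67127740646725)]
yaw 0.1592424076757653
yaw 0.15409393827095014
home [567.2 102.   51. ] end [556.8 170.9  51. ] 69.6993304812976 0.1507938105428834
slot [567.4  95.1  51. ] [555.5 177.3  51. ] 82.99622192963025 0.14400026437919913
ball [562.9 128.9  83. ]
block [569.6  21.1  32. ]
```

Yaw is about 0.155 and home is near (567,102). The measured stop spacing of 69.7 mm agrees with 70. The ball sits 27 mm from home, which is the second click. Next I align the tool with the box and take a second view.

```bash
python3 -m handwheel '[[1,[0.5,1,0],-0.154],[1,[0.5,1,0],-0.154],[1,[0.5,1,0],-0.154],[1,[0.5,1,0],-0.154],[1,[0,0,0],0]]'; python3 look.py 2;  python3 - <<'E'
import cv2
im=cv2.imread("pics/w2.png");cv2.imwrite("pics/w2z.png",cv2.resize(im[90:280,150:350],None,fx=3,fy=3,interpolation=2))
E
```

```text
t: 2.62
tool_pos: [515.5, 201.5, 244.1]
eef_rot: [0.002, -0.096, 0.995, 0.001]
contact_force: [0.2, -0.8, 0.8]
gripper_width: -0.001
[515.5 201.5 244.1] [ 0.  -0.1  1.   0. ]
ball_box 0.67 [198.0, 180.3] [563.7 134.2   0. ]
ball_center 0.75 [180.7, 199.3] [563.  129.3  83. ]
ball_home 0.92 [155.3, 195.1] [564.   99.6  83. ]
```

View pics/w2z.png

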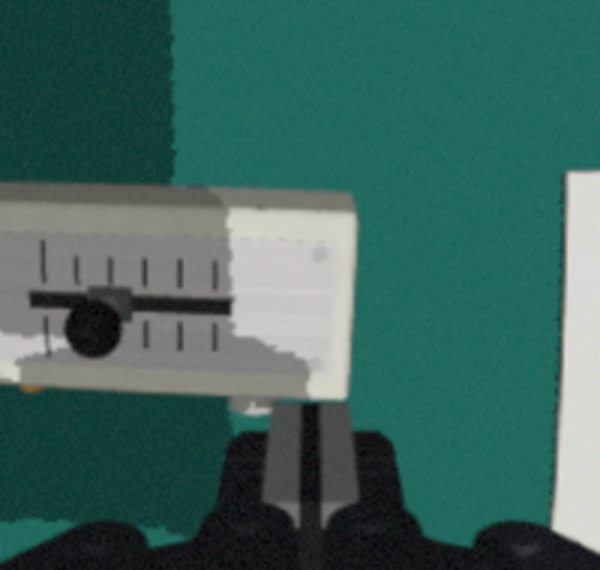

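```bash
cat > tool.py <<'E'
from h import *
from scipy.spatial.transform import Rotation as Ro
np.set_printoptions(precision=1,suppress=True)
H=np.array([567.,102.]);Y=.153
by=np.array([-np.sin(Y),np.cos(Y)]);bx=np.array([np.cos(Y),np.sin(Y)])
def rel():
    s=r.state();q=s["eef_rot"];R=Ro.from_quat([q[1],q[2],q[3],q[0]]).as_matrix()
    d=s["tool_pos"][:2]-H;F=s["contact_force"]
    print("t",round(s["t"],2),"u(bx) %.1f s(by) %.1f z %.1f"%(d@bx,d@by,s["tool_pos"][2]),"yaw err %.3f"%(np.arctan2(-R[0,1],R[1,1])-Y),"tilt",R[:,2],"F by %.1f bx %.1f z %.1f"%(F[:2]@by,F[:2]@bx,F[2]))
if __name__=="__main__":rel()
E
python3 - <<'E'
from tool import *
import pickle
c1,_=pickle.load(open("w1.pkl","rb"));c,_=pickle.load(open("w2.pkl","rb"))
g=lambda x,y:[150+x/3-.3,90+y/3-.3]
f=lambda x,y:[165+x/4-.4,110+y/4-.4]
print("ball",tri([("wrist",c1,f(341,372)),("wrist",c,g(93,328))]))
print("home",tri([("wrist",c1,f(268,385)),("wrist",c,g(45,300))]),atz("wrist",c,g(45,300),51))
print("end",tri([("wrist",c1,f(463,256)),("wrist",c,g(215,304))]),atz("wrist",c,g(215,304),51))
rel()
E
```

```text
ball (array([564. , 128.5,  79.6]), [0.1, 0.1])
home (array([566.2, 102.7,  54.4]), [0.1, 0.1]) [567.4 101.8  51. ]
end (array([560.8, 170.2,  35.6]), [0.3, 0.3]) [555.5 170.7  51. ]
t 2.88 u(bx) -35.1 s(by) 104.5 z 243.8 yaw err 0.037 tilt [ 0.  0. -1.] F by -0.5 bx 0.1 z -0.5
```

Triangulation gives the ball at z≈80 (nominal 83) and home at z≈54 (nominal 51), both consistent. Going above s=60 on the far side of the ball.

```bash
python3 -m handwheel '[[1,[-1.8,-2.2,3],0.037],[1,[-1.7,-2.2,4],0],[1,[0,0,4],0],[1,[0,0,0],0]]'; python3 tool.py
```

```text
t: 3.38
tool_pos: [561.1, 160.6, 132.0]
eef_rot: [0.003, -0.073, 0.997, 0.001]
contact_force: [-0.5, -0.6, -0.3]
gripper_width: -0.003
t 3.38 u(bx) 3.1 s(by) 58.8 z 132.0 yaw err -0.008 tilt [ 0.  0. -1.] F by -0.5 bx -0.5 z -0.3
```

```bash
python3 -m handwheel '[[1,[0.3,0.3,2.5],0],[1,[0,0,2.5],0],[1,[0,0,1.4],0],[1,[0,0,0],0]]'; python3 tool.py; python3 look.py 3; python3 - <<'E'
from h import *
im=get_image("side"); cv2.imwrite("pics/s3z.png",cv2.resize(im[100:220,190:330,::-1],None,fx=4,fy=4,interpolation=2))
E
```

```text
t: 3.88
tool_pos: [561.8, 163.6, 73.7]
eef_rot: [0.009, -0.071, 0.997, 0.001]
contact_force: [-0.1, -0.8, -0.1]
gripper_width: 0.0
t 3.88 u(bx) 4.3 s(by) 61.7 z 73.7 yaw err -0.010 tilt [ 0.  0. -1.] F by -0.8 bx -0.2 z -0.1
[561.8 163.6  73.7] [ 0.  -0.1  1.   0. ]
ball_box 0.91 [217.7, 193.1] [563.4 136.1   0. ]
ball_center 0.95 [183.5, 242.9] [563.2 127.6  83. ]
ball_home 0.59 [134.5, 239.5] [566.2 100.7  83. ]
```

View pics/w3.png

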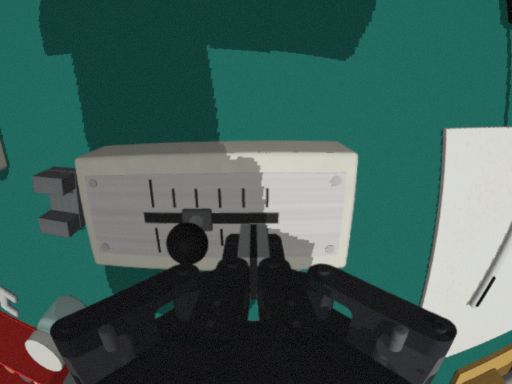

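View pics/s3z.png

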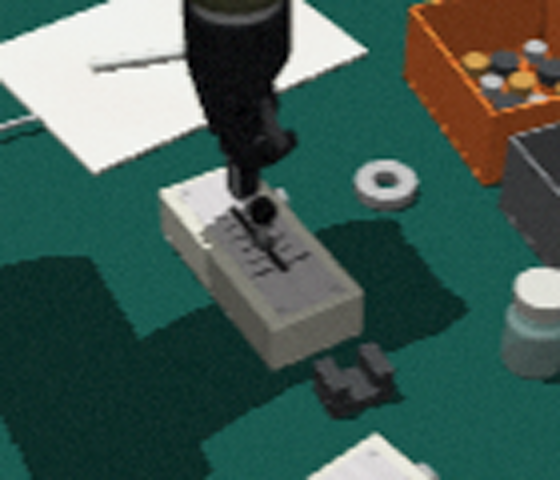

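The closed fingers stand beside the ball on the +y side (ball at (188,243), tip at ~(252,240)). Lowering slightly and pushing toward home.

```bash
python3 -m handwheel '[[1,[0.4,0,0.7],0],[1,[0,-0.7,0],0],[1,[0,-0.6,0],0]]'; python3 tool.py; python3 -m handwheel '[[1,[0,-0.6,0],0],[1,[0,-0.6,0],0]]';python3 tool.py; python3 -m handwheel '[[1,[0,-0.6,0],0],[1,[0,-0.5,0],0]]';python3 tool.py
```

```text
t: 4.55
tool_pos: [559.7, 150.1, 66.7]
eef_rot: [0.009, -0.072, 0.997, 0.001]
contact_force: [0.1, 3.4, 1.3]
gripper_width: -0.002
t 4.55 u(bx) 0.2 s(by) 48.7 z 66.7 yaw err -0.009 tilt [ 0.  0. -1.] F by 3.3 bx 0.6 z 1.3
t: 4.8
tool_pos: [561.7, 137.4, 66.8]
eef_rot: [0.009, -0.072, 0.997, 0.002]
contact_force: [-1.3, 4.2, -0.4]
gripper_width: 0.003
t 4.8 u(bx) 0.1 s(by) 35.8 z 66.8 yaw err -0.010 tilt [ 0.  0. -1.] F by 4.3 bx -0.6 z -0.4
t: 5.05
tool_pos: [563.4, 125.4, 66.8]
eef_rot: [0.009, -0.071, 0.997, 0.002]
contact_force: [-1.2, 9.2, 2.5]
gripper_width: 0.003
t 5.05 u(bx) -0.0 s(by) 23.7 z 66.8 yaw err -0.010 tilt [ 0.  0. -1.] F by 9.3 bx 0.2 z 2.5
```

```bash
python3 -m handwheel '[[1,[0,-0.2,0],0]]';python3 tool.py;python3 -m handwheel '[[1,[0,-0.2,0],0]]';python3 tool.py
```

```text
t: 5.18
tool_pos: [563.4, 124.8, 66.9]
eef_rot: [0.009, -0.071, 0.997, 0.003]
contact_force: [-1.7, 17.5, 2.1]
gripper_width: -0.003
t 5.17 u(bx) -0.0 s(by) 23.1 z 66.9 yaw err -0.011 tilt [ 0.  0. -1.] F by 17.5 bx 1.0 z 2.1
t: 5.3
tool_pos: [563.4, 124.9, 67.0]
eef_rot: [0.009, -0.071, 0.997, 0.005]
contact_force: [-0.7, 15.8, 2.1]
gripper_width: -0.002
t 5.3 u(bx) -0.1 s(by) 23.2 z 67.0 yaw err -0.011 tilt [ 0.  0. -1.] F by 15.7 bx 1.8 z 2.1
```

```bash
python3 look.py 4
```

```text
[563.4 124.9  67. ] [ 0.  -0.1  1.   0. ]
ball_box 0.61 [269.2, 199.6] [562.3 137.1   0. ]
ball_center 0.93 [204.0, 258.3] [567.7 100.7  83. ]
ball_home 0.82 [205.5, 255.8] [566.1 101.3  83. ]
```

View pics/w4.png

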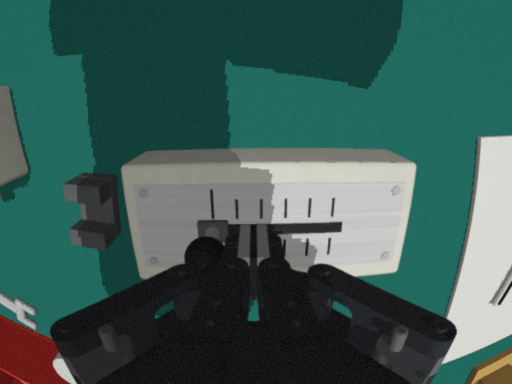

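The lever is at the home stop: its foot is on the longest line (213,225), the push stalled at 16 N, and the ball reads (567,101). Backing off, lifting over the ball and coming down on the -y side.

```bash
python3 -m handwheel '[[1,[0,0.9,0],0],[1,[0,0.6,0],0],[1,[0,0,-3],0],[1,[0,0,-3],0],[1,[0,0,0],0]]'; python3 tool.py; python3 -m handwheel '[[1,[0,-3.7,0],0],[1,[0,-3.7,0],0],[1,[0,0,0],0]]';python3 tool.py
```

```text
t: 6.18
tool_pos: [559.9, 139.2, 128.1]
eef_rot: [0.009, -0.071, 0.997, 0.004]
contact_force: [-0.0, 0.7, -0.6]
gripper_width: -0.002
t 6.17 u(bx) -1.4 s(by) 37.9 z 128.1 yaw err -0.010 tilt [ 0.  0. -1.] F by 0.7 bx 0.1 z -0.6
t: 6.55
tool_pos: [569.6, 64.0, 124.5]
eef_rot: [0.007, -0.072, 0.997, 0.004]
contact_force: [-0.4, 0.1, 1.1]
gripper_width: -0.003
t 6.55 u(bx) -3.3 s(by) -37.9 z 124.5 yaw err -0.009 tilt [ 0.  0. -1.] F by 0.1 bx -0.4 z 1.1
```

```bash
python3 -m handwheel '[[1,[-0.3,0.1,2.5],0],[1,[0,0,2],0],[1,[0,0,1],0],[1,[0,0,0.2],0],[1,[0,0,0],0]]'; python3 tool.py; python3 look.py 5
```

```text
t: 7.18
tool_pos: [572.0, 68.2, 63.9]
eef_rot: [0.005, -0.072, 0.997, 0.004]
contact_force: [0.0, -0.0, 0.4]
gripper_width: 0.0
t 7.17 u(bx) -0.3 s(by) -34.2 z 63.9 yaw err -0.008 tilt [ 0.  0. -1.] F by -0.0 bx -0.0 z 0.4
[572.   68.2  63.9] [ 0.  -0.1  1.   0. ]
ball_box 0.94 [345.7, 200.8] [562.3 138.1   0. ]
ball_center 0.83 [321.3, 258.9] [567.3 100.5  83. ]
ball_home 0.9 [320.3, 254.8] [565.   99.4  83. ]
ball_home 0.58 [345.2, 200.3] [536.1 104.6  83. ]
```

View pics/w5.png

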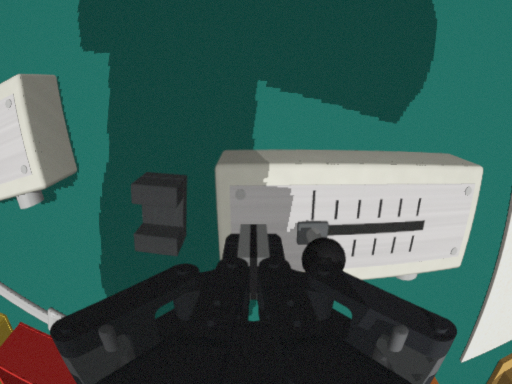

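Ball still at home, with the fingers on its -y side. Feeling for contact in small steps.

```bash
python3 -m handwheel '[[1,[0,0.5,0],0],[1,[0,0.3,0],0]]';python3 tool.py; for i in 1; do python3 -m handwheel '[[1,[0,0.25,0],0]]';python3 tool.py; done;  python3 -m handwheel '[[1,[0,0.25,0],0]]';python3 tool.py
```

```text
t: 7.68
tool_pos: [571.1, 76.2, 64.6]
eef_rot: [0.006, -0.072, 0.997, 0.004]
contact_force: [0.8, -0.1, -0.2]
gripper_width: -0.001
t 7.67 u(bx) 0.1 s(by) -26.2 z 64.6 yaw err -0.009 tilt [ 0.  0. -1.] F by -0.2 bx 0.8 z -0.2
t: 7.8
tool_pos: [570.8, 78.7, 64.7]
eef_rot: [0.006, -0.072, 0.997, 0.004]
contact_force: [-0.1, -4.1, 1.6]
gripper_width: 0.004
t 7.8 u(bx) 0.2 s(by) -23.6 z 64.7 yaw err -0.009 tilt [ 0.  0. -1.] F by -4.0 bx -0.8 z 1.6
t: 7.92
tool_pos: [570.4, 80.8, 64.7]
eef_rot: [0.006, -0.072, 0.997, 0.003]
contact_force: [-0.2, -3.3, -0.2]
gripper_width: -0.002
t 7.92 u(bx) 0.2 s(by) -21.5 z 64.7 yaw err -0.009 tilt [ 0.  0. -1.] F by -3.2 bx -0.7 z -0.2
```

```bash
for x in 1; do python3 -m handwheel '[[1,[0,0.3,0],0]]';python3 tool.py; done|grep by
python3 -m handwheel '[[1,[0,0.3,0],0]]'|grep -v tor;python3 tool.py
python3 -m handwheel '[[1,[0,0.3,0],0]]'>/dev/null;python3 tool.py
python3 -m handwheel '[[1,[0,0.3,0],0]]'>/dev/null;python3 tool.py
python3 -m handwheel '[[1,[0,0.3,0],0]]'>/dev/null;python3 tool.py
python3 -m handwheel '[[1,[0,0.3,0],0]]'>/dev/null;python3 tool.py
python3 -m handwheel '[[1,[0,0.3,0],0]]'>/dev/null;python3 tool.py
python3 look.py 6
```

```text
t 8.05 u(bx) 0.2 s(by) -18.5 z 64.7 yaw err -0.009 tilt [ 0.  0. -1.] F by -1.9 bx -0.6 z -0.3
t: 8.18
tool_pos: [569.4, 87.2, 64.7]
eef_rot: [0.006, -0.072, 0.997, 0.004]
contact_force: [-0.5, -0.4, 0.1]
gripper_width: -0.002
t 8.18 u(bx) 0.1 s(by) -15.0 z 64.7 yaw err -0.009 tilt [ 0.  0. -1.] F by -0.4 bx -0.6 z 0.1
t 8.3 u(bx) 0.2 s(by) -11.4 z 64.7 yaw err -0.009 tilt [ 0.  0. -1.] F by -0.1 bx 1.2 z -0.4
t 8.43 u(bx) 0.3 s(by) -8.5 z 64.8 yaw err -0.009 tilt [ 0.  0. -1.] F by -4.8 bx -0.5 z 0.9
t 8.55 u(bx) 0.3 s(by) -5.6 z 64.8 yaw err -0.009 tilt [ 0.  0. -1.] F by -3.3 bx -1.0 z -0.6
t 8.68 u(bx) 0.2 s(by) -2.2 z 64.8 yaw err -0.009 tilt [ 0.  0. -1.] F by 0.3 bx -0.1 z -0.5
t 8.8 u(bx) 0.2 s(by) 1.4 z 64.7 yaw err -0.009 tilt [ 0.  0. -1.] F by 0.3 bx -0.8 z -1.0
[567.  103.4  64.7] [ 0.  -0.1  1.   0. ]
ball_box 0.67 [298.3, 201.7] [563.4 136.9   0. ]
ball_center 0.79 [306.9, 260.3] [564.4 129.   83. ]
```

View pics/w6.png

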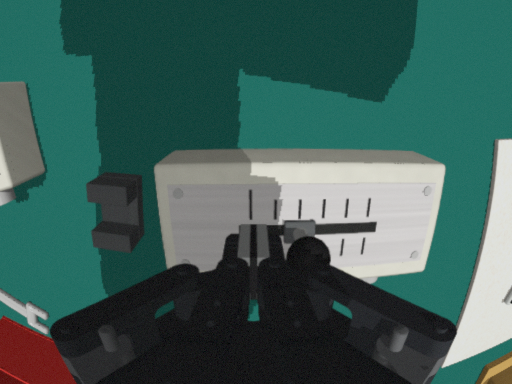

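Two clicks felt, with the force vanishing near s=-16 and s=-3. The picture agrees: the foot is at the third line, x≈298, and the ball is about 28 mm from home. The last snap should come at s≈11, so I push with smaller steps.

```bash
python3 -m handwheel '[[1,[0,0.3,0],0]]'>/dev/null;python3 tool.py
python3 -m handwheel '[[1,[0,0.25,0],0]]'>/dev/null;python3 tool.py
python3 -m handwheel '[[1,[0,0.2,0],0]]'>/dev/null;python3 tool.py
python3 -m handwheel '[[1,[0,0.15,0],0]]'>/dev/null;python3 tool.py
```

```text
t 9.18 u(bx) 0.3 s(by) 3.8 z 64.8 yaw err -0.009 tilt [ 0.  0. -1.] F by -2.0 bx 0.9 z 0.3
t 9.3 u(bx) 0.4 s(by) 5.8 z 64.9 yaw err -0.009 tilt [ 0.  0. -1.] F by -4.6 bx -0.3 z 0.2
t 9.43 u(bx) 0.4 s(by) 7.7 z 64.9 yaw err -0.009 tilt [ 0.  0. -1.] F by -3.2 bx -0.2 z -0.9
t 9.55 u(bx) 0.4 s(by) 9.4 z 64.9 yaw err -0.009 tilt [ 0.  0. -1.] F by -1.2 bx -0.9 z 0.3
```

```bash
python3 -m handwheel '[[1,[0,0.15,0],0]]'>/dev/null;python3 tool.py
python3 -m handwheel '[[1,[0,0.15,0],0]]'>/dev/null;python3 tool.py
python3 look.py 7
```

```text
t 9.68 u(bx) 0.4 s(by) 11.2 z 64.8 yaw err -0.009 tilt [ 0.  0. -1.] F by -0.6 bx -0.4 z -0.1
t 9.8 u(bx) 0.4 s(by) 13.2 z 64.8 yaw err -0.009 tilt [ 0.  0. -1.] F by 0.4 bx -0.8 z -0.5
[565.3 115.1  64.8] [ 0.  -0.1  1.   0. ]
ball_box 0.84 [283.6, 200.7] [562.4 137.4   0. ]
ball_center 0.93 [310.2, 258.3] [561.4 142.1  83. ]
ball_home 0.92 [223.6, 257.9] [566.7 100.5  83. ]
```

View pics/w7.png

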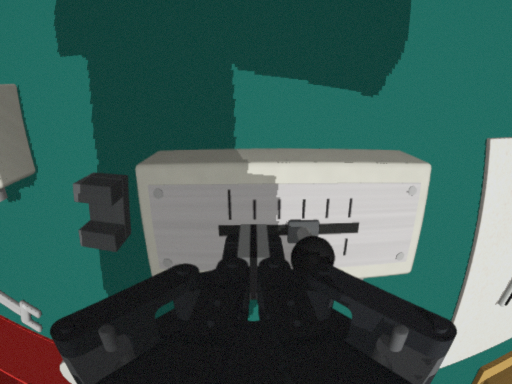

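Snapped to the third click: the foot is at x≈303, on the third line after home (229), and the ball is 42 mm from home. Drawing clear.

```bash
python3 -m handwheel '[[1,[0,-0.8,0],0],[1,[0,-1.2,0],0],[1,[0,0,-3],0],[1,[0,0,-4],0],[1,[0,0,-4],0]]'; python3 -m handwheel '[[1,[1.5,0,-4],0],[1,[1.5,0,0],0],[1,[0,0,0],0],[1,[0,0,0],0]]'; python3 tool.py; python3 look.py 8; python3 - <<'E'
from h import *
a,b=calibration("scene"),calibration("side");get_image("scene");get_image("side")
for t in("paddle_center","ball_center"):
    print(t,[(round(d["p"],2),d["at"]) for n in("scene","side") for d in mark_of(n,t)[:1]])
E
```

```text
t: 10.68
tool_pos: [566.2, 90.0, 174.6]
eef_rot: [0.002, -0.071, 0.997, 0.003]
contact_force: [0.2, 0.1, -0.0]
gripper_width: 0.0
t: 11.18
tool_pos: [537.5, 82.3, 218.9]
eef_rot: [0.006, -0.069, 0.998, 0.003]
contact_force: [-0.9, 0.7, -1.2]
gripper_width: -0.001
t 11.18 u(bx) -32.1 s(by) -14.9 z 218.9 yaw err -0.014 tilt [ 0.  0. -1.] F by 0.8 bx -0.8 z -1.2
[537.5  82.3 218.9] [ 0.  -0.1  1.   0. ]
ball_box 0.72 [290.9, 181.2] [560.8 134.6   0. ]
ball_center 0.96 [305.1, 204.3] [560.2 138.6  83. ]
ball_center 0.53 [473.4, 73.5] [384.  310.1  83. ]
ball_home 0.93 [263.7, 202.8] [564.1  96.9  83. ]
paddle_center 0.69 [34.2, 165.3] [ 558.3 -172.7   83. ]
paddle_center [(0.5, [216.1, 168.4]), (0.56, [298.2, 233.0])]
ball_center [(0.56, [290.3, 211.6]), (0.53, [252.7, 151.0])]
```

View pics/w8.png

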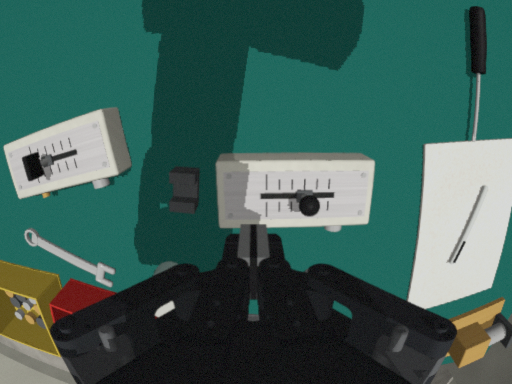

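The ball is 41.9 mm from home in this view, the robot is clear, and the paddle and loose things look untouched.

```bash
python3 -c "
from cell import r
print(r.job_done())"
```

```text
the job is handed in; nothing more can be done
None
```

The ball lever rests at its third click and the job is handed in, at about 11 s of the 45 s allowed. `job_done` reports no verdict.

**What I did:** With the fingers shut I pushed the lever from its second click back to the home stop. The push stalled there at about 16 N, with the lever's foot on the longest line. I then lifted over the ball, came down on its other side and pushed the other way. I felt three clicks, stopped as the third one snapped in, then backed off and lifted clear.

**Last checks:**
- **Lever position:** The ball measured 41.9 mm from home, and in the close-up just before drawing clear the lever's foot was on the third line after home.
- **Contact:** The force on the tool was at noise level, about 1 to 2 N, with the fingers well above everything.
- **Ball height:** I did not re-measure it at the end. The vertical force stayed under 3 N in every reading taken during the pushes, against the 6 N spring.
- **Paddle and loose things:** The paddle's mark agreed to under a pixel in the scene camera and 2 mm in the wrist camera. The side camera's mark differed by about 5 pixels, which I took as detector error since the robot never went near it. The loose things visible in the last wrist picture look undisturbed. I only compared them by eye.

**Small disagreement:** Two-view heights came out about 3 mm off the stated ones, 80 against 83 mm for the ball and 54 against 51 mm for the plate at home. At the far end of the slot the two-view height was about 15 mm off, so I did not use that point.

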